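# Clamp a syringe in its pump and roll the thumbwheel up to the red line

## Task

Get the syringe pump ready to run: with a fingertip push the raised blue clamp arm over and down until it lies fully closed on the syringe barrel, and only then roll the knurled thumbwheel, stroke by stroke, so that the pusher closes its gap to the plunger and drives it on until the front edge of the black stopper stands at the red line round the barrel. Stop there, because the wheel cannot draw the plunger back, and leave the pusher resting against the plunger. Touch the pump with the fingers only, lift nothing, move plunger and pusher by the wheel alone, and leave the bottle, timer and dish where they stand.

Things in the scene. Friction and masses are not known exactly. Their poses are not given: they have to be found in the camera images.
- pump: white syringe pump, 110 x 320 mm, fixed on the desk. Origin: centre of its underside; x = from its front (display and keys, towards the robot) to its back, y = along the syringe towards the nozzle, z up. Base 40 mm high, end blocks 66. Clear barrel (diameter 30, y = 21 to 125 mm) along y at x = -22, z = 78. Only the raised clamp arm stands higher than 102 mm
- wheel_top (a point): top of the knurled aluminium thumbwheel (fixed point, does not turn), 82 mm above the desk, on the pump's right-hand end block. Wheel diameter 48, width 15 mm, axis level along pump y; its rim stands 4 mm out of the round white guards beside it, 16 mm out of the block. A fingertip pressed on its top (3 to 10 N) and moved along pump +x, as the black arrow shows, rolls it forward
- wheel (a joint): turn of the thumbwheel in rad, growing as its top rolls towards pump +x (away from the pump's front); a 24 mm stroke turns it 1 rad. Each rad advances the pusher 3.5 mm along pump +y; rolling back draws back the pusher, not the plunger. Light friction (1 to 1.5 N at the rim); it stays where it is left. Starts at 0 to 1.5; its zero means nothing
- pusher: dark block with an aluminium face plate, driven by the wheel along pump y. Origin: middle of the face that meets the plunger, on the syringe axis; axes as the pump's. Not to be touched
- plunger: the syringe's white plunger with its black rubber stopper (diameter 27 mm), sliding along pump y. Origin: middle of the stopper's front face, on the syringe axis; axes as the pump's. It stays where it is left (about 2.5 N to move it). Not to be touched
- stopper_front (a point): middle of the front face of the black stopper, on the syringe axis; moves with the plunger; at the start 6 to 11 mm short of the red line
- plunger_flange (a point): middle of the rear face of the plunger's thumb flange (diameter 34 mm), 115 mm behind the stopper's front; moves with the plunger
- pusher_face (a point): middle of the pusher's face; gap = pump-y distance from here to plunger_flange, 1.5 to 12 mm at the start
- start_line (a point): centre, on the syringe axis, of the red line (2 mm wide) painted round the barrel; axes as the pump's
- clamp (a joint): angle of the blue barrel clamp arm in rad: 0 = closed, lying level over the barrel; about 1.57 = upright (start 1.25 to 1.7). Its friction hinge (about 0.03 N m) holds it wherever it is left
- clamp_hinge (a point): hinge of the clamp arm, on the front side of the barrel, 96 mm above the desk, 46 mm from the pump's middle towards the nozzle; the hinge axis runs along pump y
- clamp_tip (a point): free end of the clamp arm, middle of its outer face: turned to the robot when upright, uppermost (102 mm above the desk) when closed. The arm is a blue bar 58 mm long from the hinge, 18 mm wide (along pump y), 6 mm thick; it folds towards pump +x, away from the robot
- bottle: small clear reagent bottle with orange cap, diameter 54, 100 mm high, standing to the right of the pump, beyond its wheel end; origin at the centre of its underside
- timer: white lab timer, 62 x 68 x 19 mm, lying to the left of the pump, beyond the nozzle; origin at the centre of its underside
- petri: closed petri dish, diameter 60, 14 mm high, lying between the wheel end of the pump and the bottle; origin at the centre of its underside

How it is judged:
By the outcome, as a careful person would: the job done as asked, in the order asked, and still so for the second after the job is handed in, with the robot touching nothing.
It also fails if it takes over 58 s, if anything falls off the work surface, if the arm or the gripper's body presses on something with over 40 N, if the wrist force passes 120 N, or if a joint passes its speed limit or range.

## Robot

A 6-joint arm with a two-finger parallel gripper is mounted at the origin on a cart in front of the work surface, level with it; the furniture and walls round the work are solid. World frame = base frame: x ahead of the robot, y to its left, z up, the work surface at z = 0. Lengths are in m, angles in rad, forces in N, time in s.
With the tool pointing down it reaches from about 0.3 to 0.875 m from the base axis. Payload 4.2 kg.
Tool frame: the origin (TCP) lies at the centre of the arm's flange, where the gripper is bolted on; the fingertips stand 173 mm ahead of it and the grasp point (between the pads) lies 155 mm ahead of it (env.pinch_z is the distance from the TCP to the grasp point, in m); z points along the fingers, y is the direction in which the jaws open and shut (so a half turn about z gives the same grasp; the last joint's range is limited). The gripper opens to 85 mm and grips with 20 to 120 N. Pads are 22 mm wide; open, the fingers measure 114 mm over their backs; the gripper's body (76 mm by 85 mm) begins 54 mm behind the grasp point. The pads swing forward as they close: fully open they stand 13 mm farther back than shut.
Start: joints at [1.196, 0.32, 1.565, -0, 1.257, -0.02], TCP at [0.2, 0.539, 0.405] pointing down, gripper open.
Joint ranges: [-3.11, 3.11], [-0.84, 2.01], [0.21, 2.61], [-1.34, 4.49], [0.05, 2.63], [-2.56, 2.56]. Speed limits (rad/s): [2.57, 2.57, 3.14, 3.14, 3.14, 3.14].

## Interface

Orientations are given as a 3x3 rotation matrix whose columns are the frame's x, y, z axes.
In Python, from plant import env, cams, order gives the robot as it stands.
- The arm moves only by the tool arm_command, never from a script. Its arguments are lists of equal length, an entry for each row: "translation": the shift along the tool's x, y, z in mm, a list of three; "rotation": the turn, a rotation vector about the tool's x, y, z in degrees, a list of three. In form: {"translation": [[tx, ty, tz], ...], "rotation": [[rx, ry, rz], ...]}. A call has exactly 5 rows; each row shifts and turns the commanded pose from where the row before left it, along the tool's axes as they then stand; what a row does not reach is not made up. A row lasts 1/10 s, in which the tool goes at most 50 mm and 8.59 degrees, less where a joint would pass 70% of its speed; a pose out of reach is approached as far as the arm can. A call with a gripper value outside its range is refused whole. "jaw" is the finger opening in mm, from 0 to 85.4, set as the call begins (left out, the last holds). The fingers move at their own pace and stop on an object; "squeeze" is the grip in N (left out, the last holds). Time passes only in rows, so rows that do not move let the fingers close, or fill a call up. It gives the time, the measured TCP pose, the force and the opening at its end, in the units of the state.
- env.observe(): the state, without advancing time (a new reading comes with each control period).
- cams.capture(name): name is "side" or "top" or "wrist"; returns the picture (480x640x3 uint8, red, green, blue); there is no depth.
- cams.camera_model(name): a dict with "fx", "fy", "cx", "cy" (pixels), "world_to_cam" (4x4, takes a point from world to camera coordinates). Camera axes: x right, y up, looking along -z (the intrinsics and any distortion apply to the point x, -y, -z); pixel columns grow to the right and rows downward; lengths in m; the calibration is good to about 2 mm. A picture is of the moment at which its call begins: read the wrist's pose just before it. camera_model takes no time and is no camera call; for the wrist camera it gives the pose at the moment of the call.
- order.hand_in(): hands the job in, once; it reports no verdict.
The state is a dict: "time_s": time; "qpos": joint angles; "qd": joint speeds; "tau": joint torques, N m; "tool_pos": TCP position; "orientation": TCP orientation; "wrist_force": force on the tool from outside, world axes, zero at the start; "torque": the same for the moment, N m; "finger_gap": finger opening in m.
Only numpy, scipy, OpenCV 4.12 (cv2) and the standard library are available. Lean on these libraries where they do the work, as an engineer would, in place of code of your own. Each camera call takes 0.05 s, during which the arm holds its last target.

## Working session

There is one attempt and no reset: what is moved stays moved. The work goes in short steps, Python scripts to look and compute and a tool call to move; the robot and the scene stay as the last step left them, time stands still between calls to the robot, and variables do not carry over. Pictures are saved under pics/ and viewed, and the job is handed in when it is done.

Besides the shell and the picture viewer there is one more tool, called after "Emit:" as name(argument=value, ...), one argument or row to a line, values as JSON. arm_command: Moves the arm, as the interface text tells. Its arguments: {"type":"object","properties":{"translation":{"type":"array","items":{"type":"array","items":{"type":"number"}}},"rotation":{"type":"array","items":{"type":"array","items":{"type":"number"}}},"jaw":{"type":"number"},"squeeze":{"type":"number"}},"required":["translation","rotation"]}

```bash
ls; mkdir -p pics
python3 - <<'E'
from plant import env,cams,order
import cv2
for n in("side","top","wrist"):
    im=cams.capture(n); cv2.imwrite(f"pics/{n}0.png",im[:,:,::-1])
    m=cams.camera_model(n); print(n,{k:(v if not hasattr(v,'shape') else v.round(4).tolist()) for k,v in m.items()})
print(env.observe())
E
```

```text
pics
side {'fx': 461.4684643878254, 'fy': 461.4684643878254, 'cx': 309.74055422181675, 'cy': 233.31682859055607, 'world_to_cam': [[0.8524, -0.5228, 0.0089, -0.4214], [0.2332, 0.3953, 0.8885, -0.1873], [-0.468, -0.7553, 0.4588, -0.8862], [0.0, 0.0, 0.0, 1.0]]}
top {'fx': 435.5536178401945, 'fy': 435.5536178401945, 'cx': 323.06747108734595, 'cy': 240.40179255527784, 'world_to_cam': [[0.0074, -0.9997, -0.0243, 0.019], [0.9876, 0.0035, 0.157, -0.5022], [-0.1569, -0.0252, 0.9873, -1.0221], [0.0, 0.0, 0.0, 1.0]]}
wrist {'fx': 410.5908780701914, 'fy': 410.5908780701914, 'cx': 322.92550345054576, 'cy': 229.74172360381013, 'world_to_cam': [[0.3469, 0.9379, -0.0008, -0.5752], [-0.9036, 0.334, -0.2682, 0.0347], [-0.2512, 0.0938, 0.9634, -0.378], [0.0, 0.0, 0.0, 1.0]]}
{'time_s': 0.15, 'qpos': array([ 1.19596378e+00,  3.20118603e-01,  1.56538896e+00,  2.01287658e-05,
        1.25743924e+00, -2.00036515e-02]), 'qd': array([ 0.00015677, -0.00236444, -0.00259868, -0.00027753,  0.00074849,
        0.00107537]), 'tau': array([-1.75330642e-04, -4.15839493e+01, -2.34343940e+01, -1.14952877e-04,
        5.91509117e-03, -3.09137693e-05]), 'tool_pos': array([0.19972139, 0.53905569, 0.40409427]), 'orientation': array([[-9.37703779e-01,  3.47435404e-01, -5.13594988e-04],
       [ 3.47435780e-01,  9.37702942e-01, -1.25311673e-03],
       [ 4.62224132e-05, -1.35349357e-03, -9.99999083e-01]]), 'wrist_force': array([-0.5395849 , -0.06496217,  0.35095458]), 'torque': array([-0.04560109,  0.01406201,  0.00841675]), 'finger_gap': 0.08538870180221057}
```

View pics/side0.png

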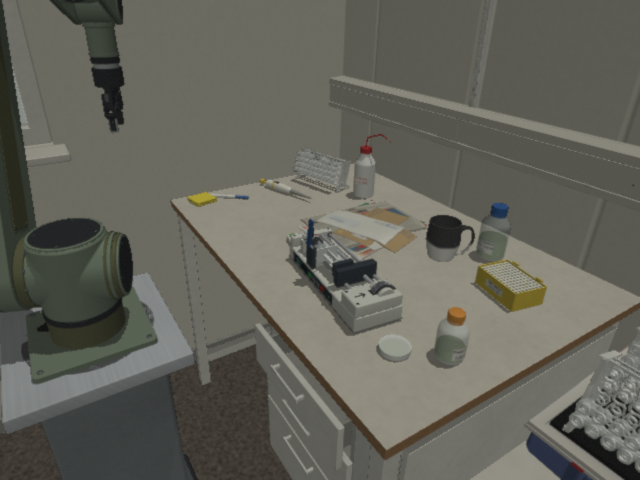

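View pics/top0.png

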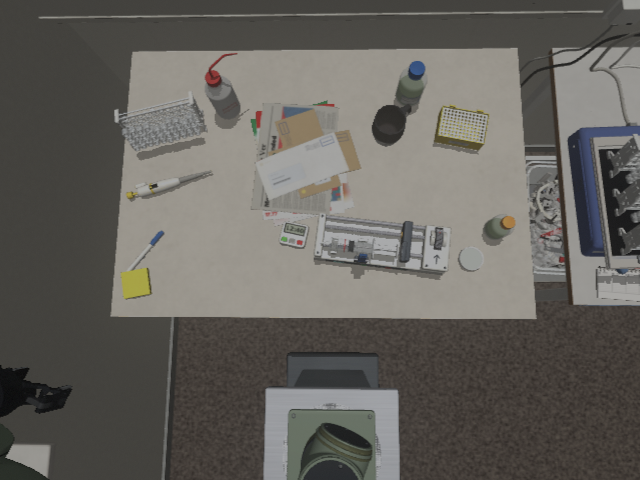

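View pics/wrist0.png

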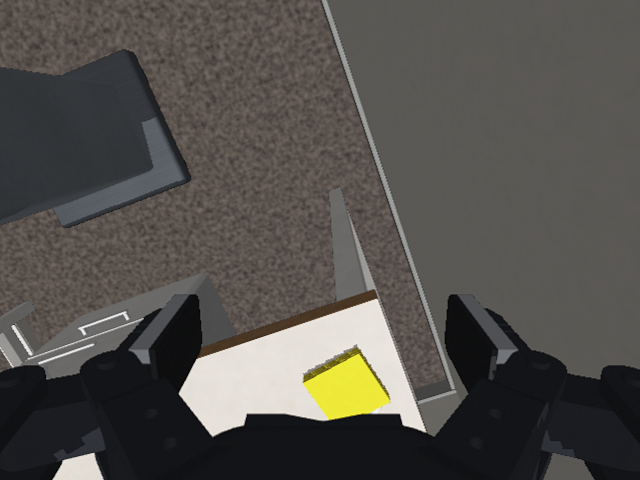

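```bash
cat > h.py <<'E'
import numpy as np,cv2
def cam(m):
    W=np.array(m["world_to_cam"]);return W,m["fx"],m["fy"],m["cx"],m["cy"]
def proj(m,P):
    W,fx,fy,cx,cy=cam(m);P=np.atleast_2d(P);c=P@W[:3,:3].T+W[:3,3]
    return np.c_[cx+fx*c[:,0]/-c[:,2],cy+fy*-c[:,1]/-c[:,2]]
def ray(m,u,v):
    W,fx,fy,cx,cy=cam(m);d=np.array([(u-cx)/fx,-(v-cy)/fy,-1.]);R=W[:3,:3]
    return -R.T@W[:3,3],R.T@d
def onz(m,u,v,z):
    o,d=ray(m,u,v);return o+d*(z-o[2])/d[2]
E
python3 - <<'E'
from plant import cams
from h import *
im=cv2.imread('pics/top0.png')[195:295,290:500];cv2.imwrite('pics/top0z.png',cv2.resize(im,None,fx=3.8,fy=3.8,interpolation=cv2.INTER_CUBIC))
im=cv2.imread('pics/side0.png')[205:375,270:480];cv2.imwrite('pics/side0z.png',cv2.resize(im,None,fx=3.5,fy=3.5,interpolation=cv2.INTER_CUBIC))
E
```

```text
(no output)
```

View pics/top0z.png

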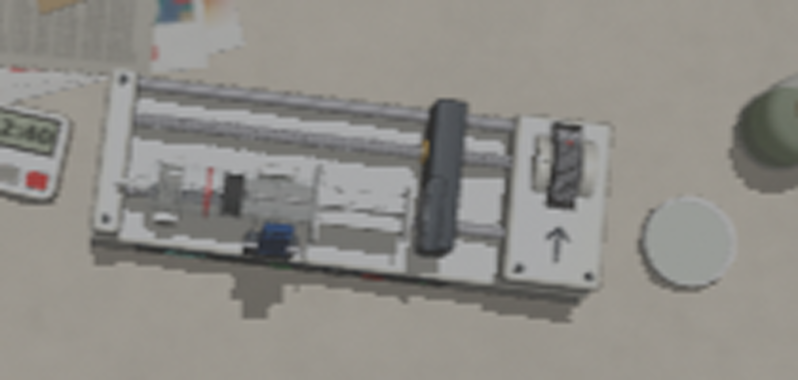

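View pics/side0z.png

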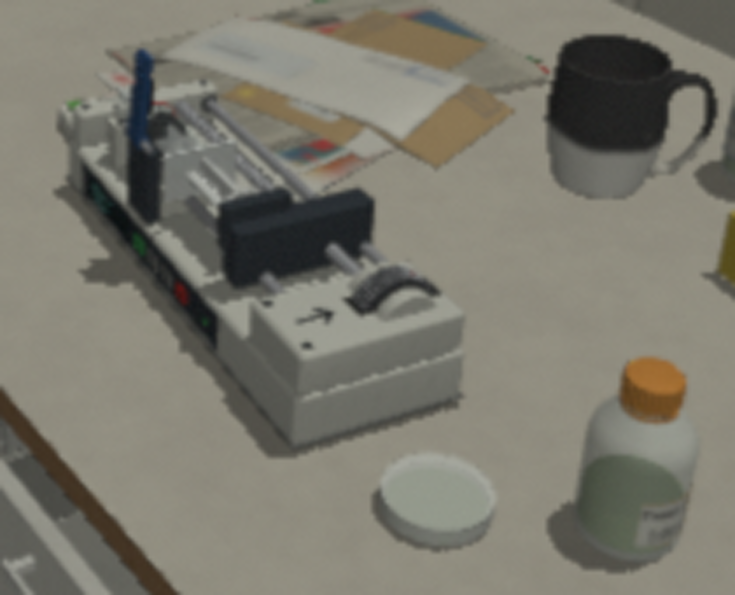

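Run:
```python
from plant import cams
from h import *
m=cams.camera_model("top")
# pump-frame corners z=.066
q=np.array([[611,122],[598,289],[112,70],[94,241]])/3.8+[290,195]
P=np.array([onz(m,u,v,.066) for u,v in q]);print(P.round(4))
L=np.array([[.055,-.16],[-.055,-.16],[.055,.16],[-.055,.16]])
A=P[:,:2];c=A.mean(0);H=L.T@(A-c);a=np.arctan2(H[0,1]-H[1,0],H[0,0]+H[1,1]);print(c,np.degrees(a))
R=np.array([[np.cos(a),-np.sin(a)],[np.sin(a),np.cos(a)]]);print((L@R.T+c-A).round(4))
w=(q:=np.array([567,166])/3.8+[290,195]);W=onz(m,*w,.082);print('wheel',W,R.T@(W[:2]-c))
```

```text
[[ 0.5309 -0.2817  0.066 ]
 [ 0.4265 -0.2698  0.066 ]
 [ 0.5635  0.0302  0.066 ]
 [ 0.4547  0.0405  0.066 ]]
[ 0.49390576 -0.12019883] -5.6230734856501146
[[ 0.002  -0.0031]
 [-0.003  -0.0043]
 [ 0.0008  0.0034]
 [ 0.0001  0.0039]]
wheel [ 0.50037268 -0.24957782  0.082     ] [ 0.01911283 -0.12812277]
```

```bash
cat >> h.py <<'E'
def toolcam(env,cams):
    s=env.observe();m=cams.camera_model("wrist");W=np.array(m["world_to_cam"]);R=s['orientation']
    C=-W[:3,:3].T@W[:3,3];return R.T@(C-s['tool_pos']),R.T@W[:3,:3].T
E
python3 - <<'E'
from plant import cams,env
from h import *
p,R=toolcam(env,cams);print(p,R.round(3))
E
```

```text
[0.0682368  0.0006359  0.03109462] [[ 0.001  0.963  0.268]
 [ 1.    -0.    -0.001]
 [-0.001  0.268 -0.963]]
```

Emit:
arm_command(
  translation=[
    [-14,-46,0],
    [-22,-44,0],
    [-27,-41,0],
    [-27,-41,0],
    [-27,-41,0],
  ],
  rotation=[
    [0,0,-7.3],
    [0,0,-7.3],
    [0,0,0],
    [0,0,0],
    [0,0,0],
  ],
  jaw=0,
  squeeze=60,
)

```text
time_s: 0.65
tool_pos: [0.2769, 0.3111, 0.4046]
orientation: [[-0.995, 0.099, 0.0], [0.099, 0.995, -0.0], [-0.0, 0.0, -1.0]]
wrist_force: [0.4, 0.4, 0.6]
finger_gap: 0.0125
```

Emit:
arm_command(
  translation=[
    [-27,-41,0],
    [-27,-41,0],
    [-27,-41,0],
    [-27,-41,0],
    [-27,-41,0],
  ],
  rotation=[
    [0,0,0],
    [0,0,0],
    [0,0,0],
    [0,0,0],
    [0,0,0],
  ],
)

```text
time_s: 1.15
tool_pos: [0.3909, 0.0935, 0.4048]
orientation: [[-0.995, 0.1, 0.0], [0.1, 0.995, 0.0], [-0.0, 0.0, -1.0]]
wrist_force: [1.7, 0.8, -0.2]
finger_gap: 0.0
```

Emit:
arm_command(
  translation=[
    [-33,-36,0],
    [-33,-36,0],
    [-33,-36,0],
    [-33,-36,0],
    [-20,-30,0],
  ],
  rotation=[
    [0,0,0],
    [0,0,0],
    [0,0,0],
    [0,0,0],
    [0,0,0],
  ],
)

```text
time_s: 1.65
tool_pos: [0.526, -0.0953, 0.4042]
orientation: [[-0.995, 0.101, 0.0], [0.101, 0.995, -0.0], [-0.0, -0.0, -1.0]]
wrist_force: [0.3, -0.1, 0.8]
finger_gap: 0.0001
```

```bash
cat > snap.py <<'E'
import sys,pickle
from plant import env,cams
from h import *
n=sys.argv[1];k=sys.argv[2]
s=env.observe();m=cams.camera_model(n);im=cams.capture(n)[:,:,::-1]
cv2.imwrite(f'pics/{n}{k}.png',im);pickle.dump((s,m),open(f'pics/{n}{k}.pkl','wb'))
print(s['time_s'],s['tool_pos'].round(4),s['wrist_force'].round(2))
if len(sys.argv)>3:
    x0,y0,x1,y1=map(int,sys.argv[3:7]);f=min(800/(x1-x0),600/(y1-y0));c=im[y0:y1,x0:x1]
    cv2.imwrite(f'pics/{n}{k}z.png',cv2.resize(c,None,fx=f,fy=f,interpolation=cv2.INTER_CUBIC));print('scale',f)
E
python3 snap.py wrist 1
```

```text
1.65 [ 0.526  -0.0953  0.4042] [ 0.25 -0.09  0.82]
```

View pics/wrist1.png

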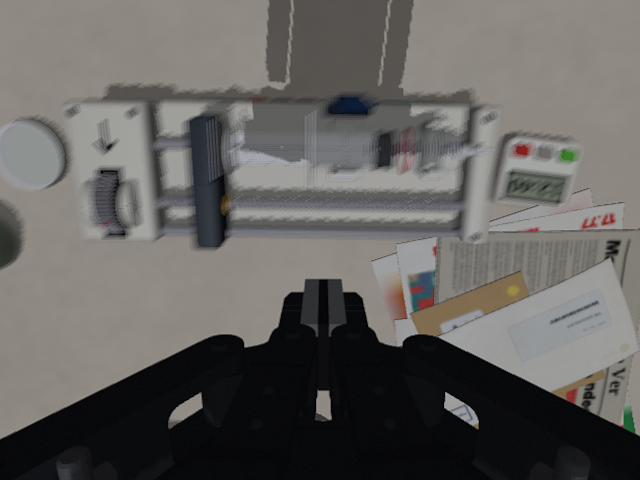

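```bash
python3 snap.py wrist 2 60 80 300 250; python3 snap.py wrist 3 290 80 530 250
```

```text
1.7 [ 0.5278 -0.0986  0.404 ] [ 3.75 -4.85  0.62]
scale 3.3333333333333335
1.75 [ 0.5263 -0.0963  0.4038] [ 0.31  1.21 -0.43]
scale 3.3333333333333335
```

View pics/wrist2z.png

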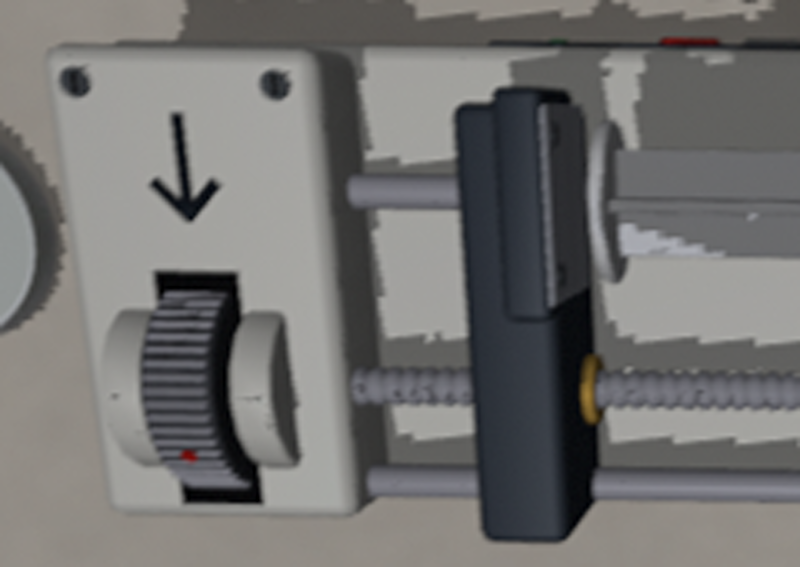

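View pics/wrist3z.png

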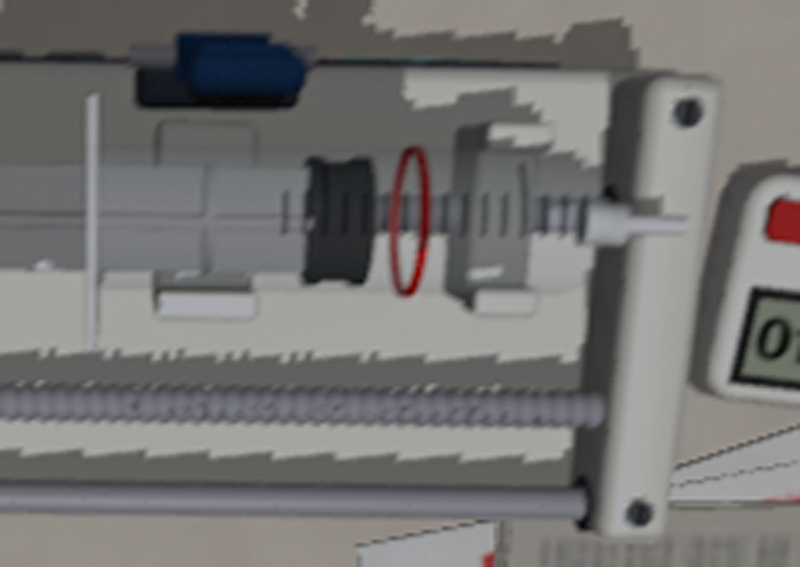

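Run:
```python
from h import *
im=cv2.imread('pics/wrist3.png')[80:250,60:300];cv2.imwrite('pics/w3l.png',cv2.resize(im,None,fx=10/3,fy=10/3,interpolation=cv2.INTER_CUBIC))
```

```text
(no output)
```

View pics/w3l.png

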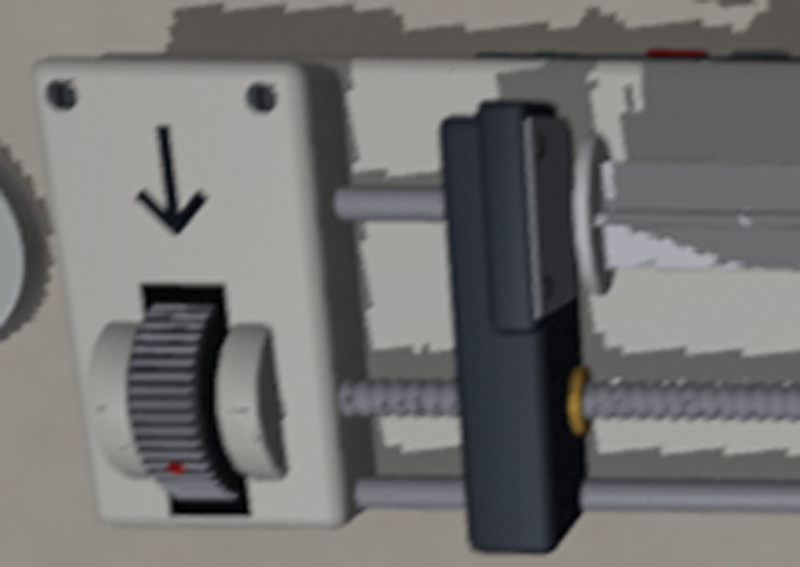

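```bash
cat > loc.py <<'E'
from h import *
import pickle
s,m=pickle.load(open('pics/wrist3.pkl','rb'))
zl=lambda u,v:(u*.3+60,v*.3+80)
zr=lambda u,v:(u*.3+290,v*.3+80)
q=[zl(35,62),zl(98,524),zr(720,75),zr(668,537)]
L=np.array([[-.055,-.16],[.055,-.16],[-.055,.16],[.055,.16]])
P=np.array([onz(m,*x,.066) for x in q]);A=P[:,:2];c=A.mean(0);H=L.T@(A-c);a=np.arctan2(H[0,1]-H[1,0],H[0,0]+H[1,1])
R=np.array([[np.cos(a),-np.sin(a)],[np.sin(a),np.cos(a)]])
def l2w(x,y,z): return np.r_[R@[x,y]+c,z]
def w2l(P): return np.r_[R.T@(P[:2]-c),P[2]]
E
python3 - <<'E'
from loc import *
print(c,np.degrees(a));print(((A-c)@R-L).round(4))
for n,p,z in [('slot',zl(185,285),.066),('slotb',zl(210,515),.066),('whL',zl(133,370),.08),('whR',zl(205,370),.08),('red',zr(410,222),.078),('redtop',zr(412,148),.078),('stop',zr(372,222),.078),('stopmid',zr(366,158),.078),('fl',zl(580,215),.078),('pf',zl(572,215),.078),('clamp L',zr(178,70),.102),('clampR',zr(303,70),.102)]:
    print(n,(w2l(onz(m,*p,z))*1000).round(1))
print('hinge px', proj(m,l2w(-.045,.046,.096)), proj(m,l2w(-.045,.046,.154)),zr(240,70))
print('tool',w2l(s['tool_pos']))
E
```

```text
[ 0.49736459 -0.11804001] -6.478795527517385
[[ 0.0035  0.0048]
 [-0.0035  0.0035]
 [ 0.0032 -0.0047]
 [-0.0033 -0.0036]]
slot [  -4.3 -129.1   66. ]
slotb [  49.1 -130.    66. ]
whL [  12.4 -135.7   80. ]
whR [  12.2 -120.1   80. ]
red [-21.1  88.4  78. ]
redtop [-36.2  87.8  78. ]
stop [-21.   80.4  78. ]
stopmid [-34.1  78.3  78. ]
fl [-21.3 -37.7  78. ]
pf [-21.3 -39.4  78. ]
clamp L [-50.5  37.5 102. ]
clampR [-50.7  61.1 102. ]
hinge px [[355.84082694 110.38111706]] [[364.53641109 109.08710613]] (362.0, 101.0)
tool [0.02628865 0.02486046 0.40380756]
```

Run:
```python
from loc import *
from plant import cams
ms=cams.camera_model("side")
def ony(m,u,v,y):
    o,d=ray(m,u,v);o=w2l(o);d=np.r_[R.T@d[:2],d[2]];return (o+d*(y-o[1])/d[1])*1000
zs=lambda u,v:(270+u/3.5,205+v/3.5)
for n,p in [('tipfront',(135,52)),('tipback',(152,55)),('base',(148,140)),('basL',(130,140)),('basR',(160,150))]:
    for y in(.037,.046,.055): print(n,y,ony(ms,*zs(*p),y).round(1))
for th in(1.25,1.4,1.57,1.7):
  for hx in(-.045,):
    X=[l2w(hx+.058*np.cos(th)-.006*np.sin(th)*k,y,.096+.058*np.sin(th)+.006*k*np.cos(th)) for k in(0,1) for y in(.037,.055)]
    print(th,((proj(m,X)-[290,80])/.3).round(0).tolist())
```

```text
tipfront 0.037 [-57.9  37.  159.2]
tipfront 0.046 [-53.7  46.  154.4]
tipfront 0.055 [-49.5  55.  149.7]
tipback 0.037 [-46.6  37.  155. ]
tipback 0.046 [-42.3  46.  150.2]
tipback 0.055 [-37.9  55.  145.4]
base 0.037 [-48.5  37.   97.2]
base 0.046 [-44.2  46.   91.7]
base 0.055 [-39.9  55.   86.2]
basL 0.037 [-60.8  37.   99.9]
basL 0.046 [-56.6  46.   94.5]
basL 0.055 [-52.4  55.   89. ]
basR 0.037 [-40.2  37.   88.2]
basR 0.046 [-35.8  46.   82.6]
basR 0.055 [-31.3  55.   77.1]
1.25 [[186.0, 217.0], [299.0, 218.0], [187.0, 180.0], [302.0, 181.0]]
1.4 [[188.0, 162.0], [303.0, 164.0], [189.0, 123.0], [306.0, 124.0]]
1.57 [[190.0, 97.0], [307.0, 98.0], [191.0, 56.0], [309.0, 57.0]]
1.7 [[191.0, 45.0], [309.0, 46.0], [192.0, 4.0], [310.0, 5.0]]
```

Emit:
arm_command(
  translation=[
    [40,7,0],
    [40,7,0],
    [31,7,20],
    [0,0,40],
    [0,0,33],
  ],
  rotation=[
    [0,0,0.7],
    [0,0,0],
    [0,0,0],
    [0,0,0],
    [0,0,0],
  ],
)

```text
time_s: 2.3
tool_pos: [0.4142, -0.0586, 0.3112]
orientation: [[-0.994, 0.11, 0.001], [0.11, 0.994, 0.0], [-0.001, 0.0, -1.0]]
wrist_force: [0.6, 0.3, -1.0]
finger_gap: -0.0001
```

```bash
python3 snap.py side 4 270 170 400 270
python3 - <<'E'
from loc import *
from plant import env
s=env.observe();print(w2l(s['tool_pos'])*1000,s['wrist_force'],s['orientation'].round(3))
E
```

```text
2.3 [ 0.4142 -0.0586  0.3112] [ 0.57  0.26 -0.96]
scale 6.0
[-90.67326034  49.67414978 306.52325124] [-2.08310562 -0.26285345 -3.34305519] [[-0.994  0.111 -0.01 ]
 [ 0.111  0.994  0.002]
 [ 0.01   0.001 -1.   ]]
```

View pics/side4z.png

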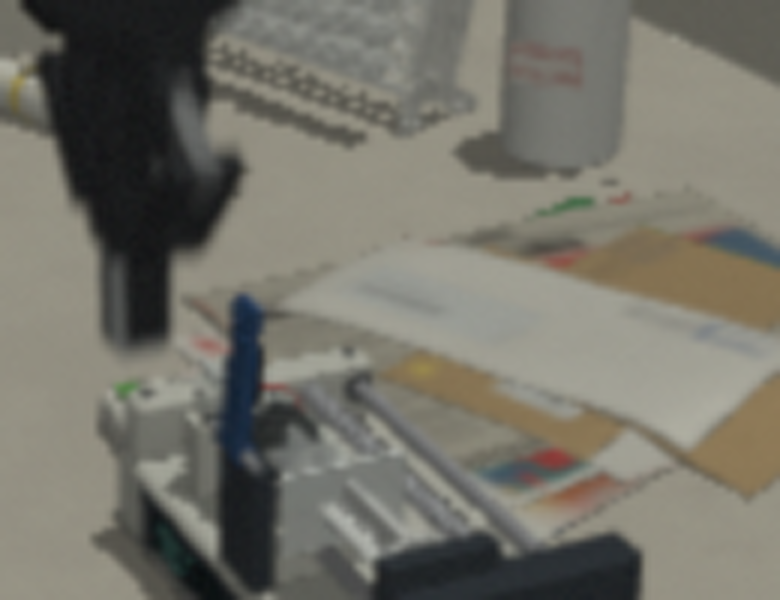

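Emit:
arm_command(
  translation=[
    [-20,-1,0],
    [-11,0,0],
    [-11,0,2],
    [-11,0,5],
    [-8,0,7],
  ],
  rotation=[
    [0,0,0],
    [0,0,0],
    [0,0,0],
    [0,0,0],
    [0,0,0],
  ],
)

```text
time_s: 2.85
tool_pos: [0.478, -0.0678, 0.2979]
orientation: [[-0.994, 0.112, 0.002], [0.112, 0.994, 0.0], [-0.002, 0.0, -1.0]]
wrist_force: [-0.7, 0.9, 1.2]
finger_gap: 0.0
```

```bash
python3 snap.py side 5 270 170 400 270
python3 - <<'E'
from loc import *
from plant import env
s=env.observe();print(w2l(s['tool_pos'])*1000,s['wrist_force'],s['orientation'].round(3))
E
```

```text
2.85 [ 0.478  -0.0678  0.2979] [-0.7   0.88  1.15]
scale 6.0
[-24.34402509  47.64625526 296.62907675] [ 1.52120709  0.15462497 -0.79474165] [[-0.994  0.112  0.001]
 [ 0.112  0.994  0.   ]
 [-0.001  0.    -1.   ]]
```

View pics/side5z.png

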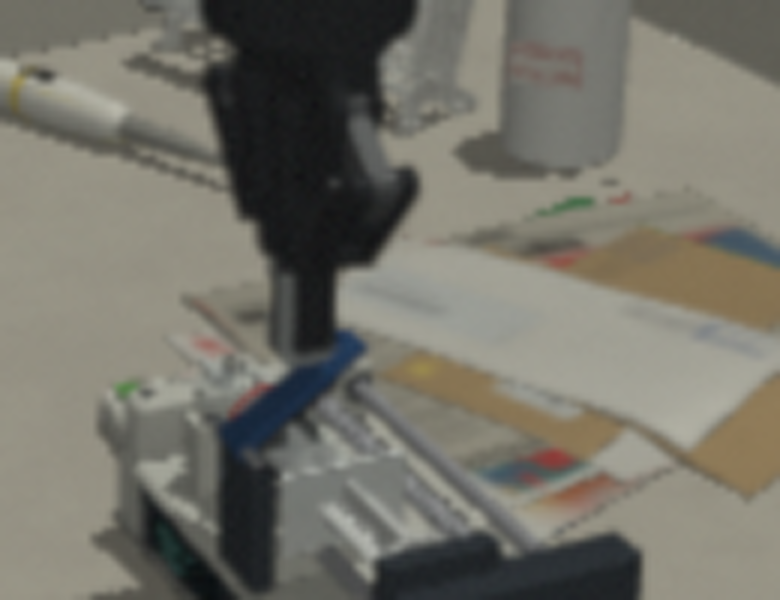

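Emit:
arm_command(
  translation=[
    [-5,0,9],
    [-3,0,9],
    [0,0,3],
    [0,0,2],
    [0,0,0],
  ],
  rotation=[
    [0,0,0],
    [0,0,0],
    [0,0,0],
    [0,0,0],
    [0,0,0],
  ],
)

```text
time_s: 3.4
tool_pos: [0.4846, -0.0688, 0.2753]
orientation: [[-0.994, 0.112, -0.0], [0.112, 0.994, 0.0], [0.0, 0.0, -1.0]]
wrist_force: [-0.8, 0.3, 5.5]
finger_gap: -0.0002
```

```bash
python3 snap.py side 6 270 170 400 270
python3 - <<'E'
from loc import *
from plant import env
s=env.observe();print(w2l(s['tool_pos'])*1000,s['wrist_force'],s['orientation'].round(3))
E
```

```text
3.4 [ 0.4846 -0.0688  0.2753] [-0.76  0.26  5.52]
scale 6.0
[-18.26386406  47.5083692  275.33415618] [-1.26560079  0.08072188  5.4651359 ] [[-0.994  0.112  0.   ]
 [ 0.112  0.994  0.   ]
 [-0.     0.    -1.   ]]
```

View pics/side6z.png

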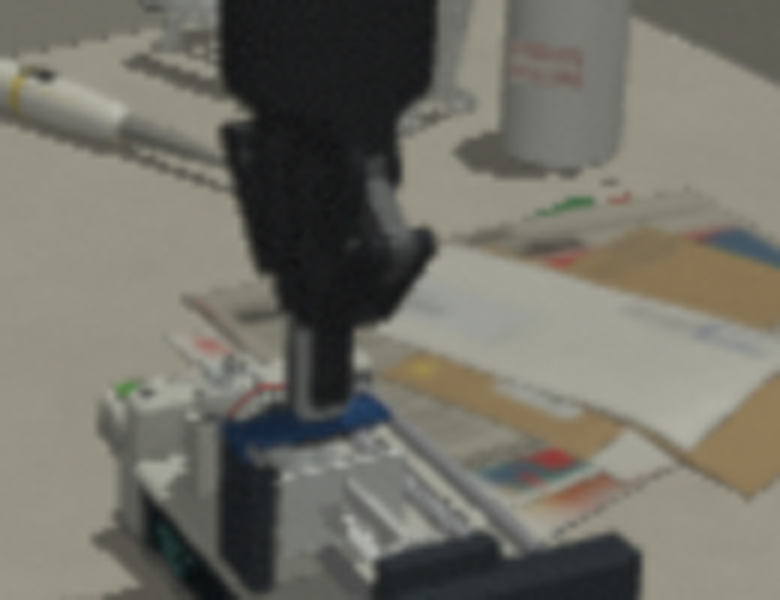

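Emit:
arm_command(
  translation=[
    [-6,0,1],
    [-4,0,1],
    [0,0,0],
    [0,0,0],
    [0,0,0],
  ],
  rotation=[
    [0,0,0],
    [0,0,0],
    [0,0,0],
    [0,0,0],
    [0,0,0],
  ],
)

```text
time_s: 3.95
tool_pos: [0.4886, -0.0692, 0.2745]
orientation: [[-0.994, 0.112, -0.02], [0.112, 0.994, 0.002], [0.02, 0.0, -1.0]]
wrist_force: [-24.5, 2.8, 35.3]
finger_gap: 0.0
```

Run:
```python
from loc import *
from plant import env
s=env.observe();print(w2l(s['tool_pos'])*1000,s['wrist_force'],s['orientation'].round(3))
for p in [(22,-128,290),(12,-128,290),(20,60,420)]:
    d=(np.array(p)-w2l(s['tool_pos'])*1000);print(p,d.round(1))
```

```text
[-14.22340523  47.55235294 274.48764701] [-24.50776306   2.84116855  35.29572892] [[-0.994  0.112 -0.02 ]
 [ 0.112  0.994  0.002]
 [ 0.02   0.    -1.   ]]
(22, -128, 290) [  36.2 -175.6   15.5]
(12, -128, 290) [  26.2 -175.6   15.5]
(20, 60, 420) [ 34.2  12.4 145.5]
```

Emit:
arm_command(
  translation=[
    [0,0,-4],
    [0,0,-20],
    [0,12,-20],
    [0,12,-16],
    [0,12,0],
  ],
  rotation=[
    [0,0,0],
    [0,0,0],
    [0,0,0],
    [0,0,0],
    [0,0,0],
  ],
)

```text
time_s: 4.45
tool_pos: [0.4991, -0.0338, 0.3345]
orientation: [[-0.994, 0.112, 0.004], [0.112, 0.994, -0.0], [-0.004, 0.0, -1.0]]
wrist_force: [-0.1, -0.0, 0.6]
finger_gap: 0.0
```

Emit:
arm_command(
  translation=[
    [0,0,0],
    [0,0,0],
    [0,0,0],
    [0,0,0],
    [0,0,0],
  ],
  rotation=[
    [0,0,0],
    [0,0,0],
    [0,0,0],
    [0,0,0],
    [0,0,0],
  ],
)

```text
time_s: 4.95
tool_pos: [0.4987, -0.0344, 0.3322]
orientation: [[-0.994, 0.112, -0.001], [0.112, 0.994, 0.0], [0.001, -0.0, -1.0]]
wrist_force: [0.0, 0.4, -0.6]
finger_gap: 0.0006
```

```bash
python3 snap.py wrist 7 180 130 420 310
```

```text
4.95 [ 0.4987 -0.0344  0.3322] [ 0.02  0.35 -0.58]
scale 3.3333333333333335
```

View pics/wrist7.png

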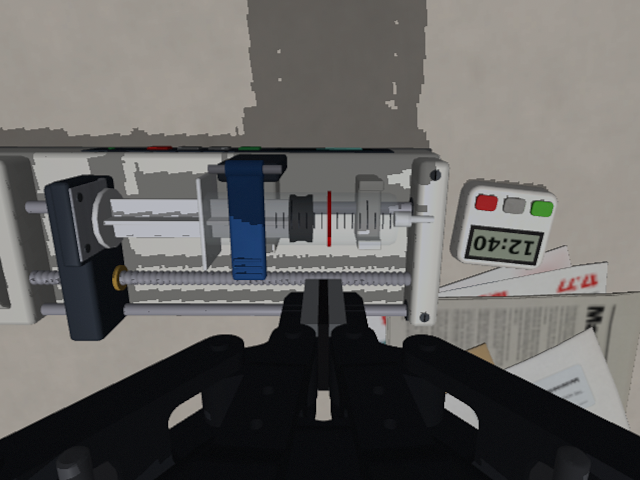

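View pics/wrist7z.png

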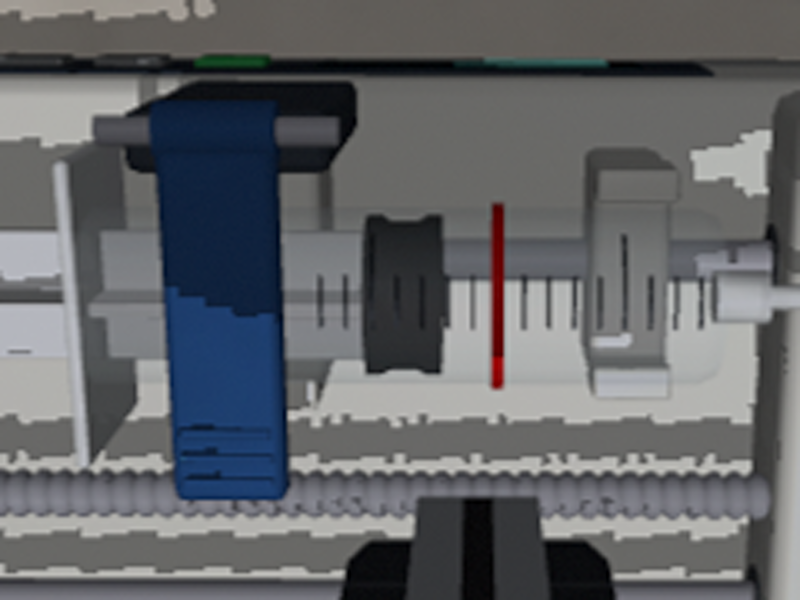

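```bash
python3 - <<'E'
from h import *;import loc,pickle
s,m=pickle.load(open('pics/wrist7.pkl','rb'));z=lambda u,v:(u*.3+180,v*.3+130)
f=lambda p,h:(loc.w2l(onz(m,*p,h))*1000).round(1)
print('red',f(z(497,300),.078),f(z(497,205),.078),f(z(497,386),.078))
print('stop top',f(z(443,300),.0915),'edges',f(z(443,216),.078),f(z(441,370),.078))
print('clamp tip corners',f(z(180,497),.102),f(z(287,497),.102),f(z(152,102),.102),f(z(277,102),.102))
# full img pusher/flange
print('cam',loc.w2l(-np.array(m['world_to_cam'])[:3,:3].T@np.array(m['world_to_cam'])[:3,3]))
E
python3 snap.py wrist 7b 20 160 140 250
```

```text
red [-19.9  87.5  78. ] [-36.   87.4  78. ] [-4.7 87.6 78. ]
stop top [-23.3  78.8  91.5] edges [-34.2  78.5  78. ] [-7.5 78.  78. ]
clamp tip corners [  5.9  37.7 102. ] [  5.9  54.5 102. ] [-55.3  37.2 102. ] [-55.3  55.2 102. ]
cam [-0.07614606  0.08386956  0.30121777]
5.0 [ 0.4988 -0.0344  0.3323] [-0.54  0.8   0.23]
scale 6.666666666666667
```

View pics/wrist7bz.png

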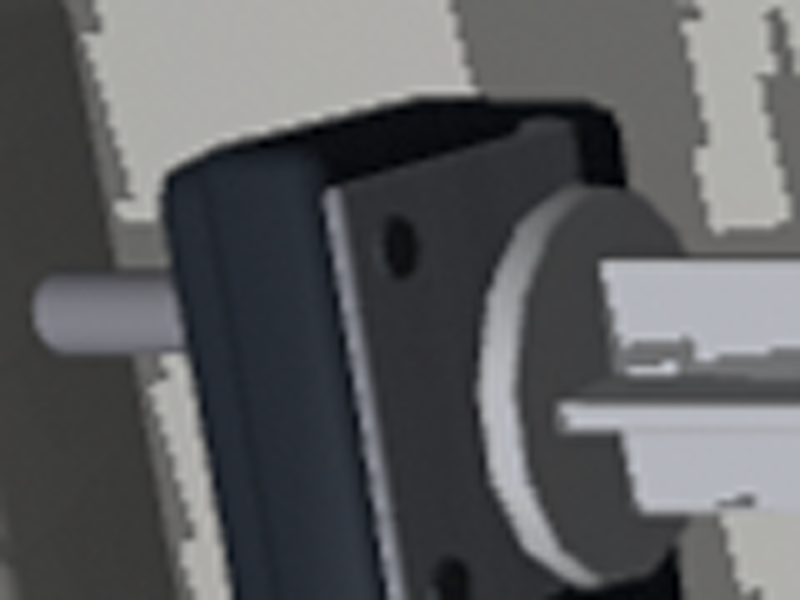

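Emit:
arm_command(
  translation=[
    [-4,-41,0],
    [-4,-41,0],
    [-4,-40,0],
    [0,0,0],
    [0,0,0],
  ],
  rotation=[
    [0,0,0],
    [0,0,0],
    [0,0,0],
    [0,0,0],
    [0,0,0],
  ],
)

```text
time_s: 5.55
tool_pos: [0.4969, -0.1573, 0.3325]
orientation: [[-0.993, 0.114, -0.0], [0.114, 0.993, 0.001], [0.0, 0.001, -1.0]]
wrist_force: [0.2, -0.3, -0.8]
finger_gap: 0.0002
```

```bash
python3 snap.py wrist 8 220 130 420 280;python3 - <<'E'
from loc import *
from plant import env
s=env.observe();print(w2l(s['tool_pos'])*1000)
E
```

```text
5.55 [ 0.4969 -0.1573  0.3325] [ 0.16 -0.28 -0.78]
scale 4.0
[  3.88918996 -38.30884097 332.50623563]
```

View pics/wrist8z.png

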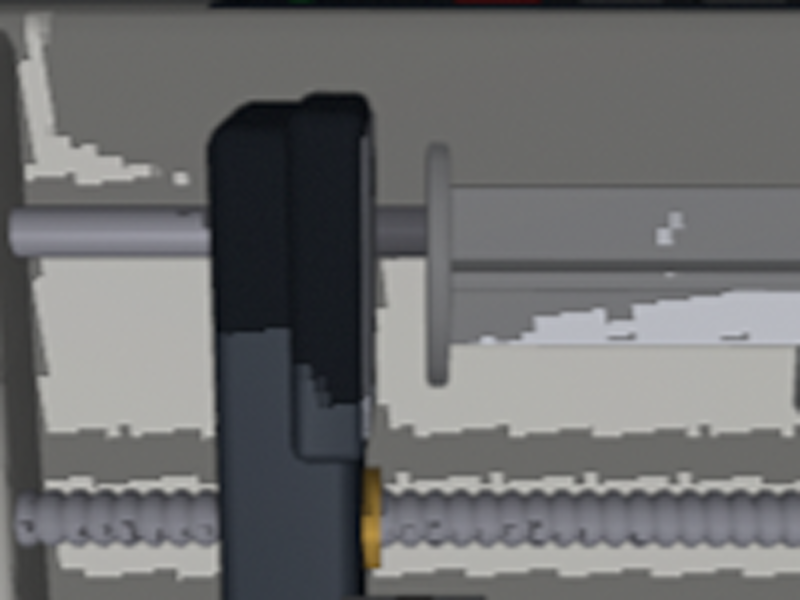

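View pics/wrist8.png

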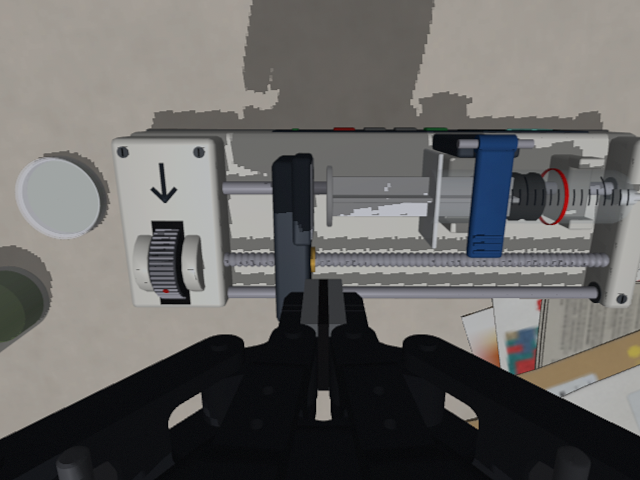

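Run:
```python
from h import *;import loc,pickle
s,m=pickle.load(open('pics/wrist8.pkl','rb'));z=lambda u,v:(u*.25+220,v*.25+130)
f=lambda p,h:(loc.w2l(onz(m,*p,h))*1000).round(1)
print('flange',f(z(427,150),.078),f(z(427,380),.078),f(z(427,265),.095))
print('plate',f(z(374,265),.078),f(z(374,265),.1),f(z(376,210),.078))
print('slot',f((155.5,221),.066),f((185,221),.066),f((160,304),.066),f((189,304),.066))
print('wheel',f((150,265),.08),f((176,265),.08))
for x in(-.002,.022,.046):
  print(proj(m,[loc.l2w(x,-.129,.066),loc.l2w(x,-.129,.082)]).round(1).tolist())
```

```text
flange [-37. -36.  78.] [ -4.7 -36.   78. ] [-24.4 -36.2  95. ]
plate [-21.2 -43.3  78. ] [-25.4 -42.8 100. ] [-28.8 -43.   78. ]
slot [  -4.1 -137.1   66. ] [  -4.1 -119.7   66. ] [  49.5 -140.2   66. ] [  49.5 -122.    66. ]
wheel [  18.3 -137.2   80. ] [  18.3 -122.3   80. ]
[[169.6, 224.5], [159.2, 231.8]]
[[173.6, 262.6], [163.8, 272.3]]
[[177.3, 298.8], [168.1, 310.6]]
```

Emit:
arm_command(
  translation=[
    [-4,-46,0],
    [-4,-46,0],
    [0,0,30],
    [0,0,35],
    [0,0,0],
  ],
  rotation=[
    [0,0,0],
    [0,0,0],
    [0,0,0],
    [0,0,0],
    [0,0,0],
  ],
)

```text
time_s: 6.1
tool_pos: [0.4934, -0.2472, 0.2637]
orientation: [[-0.994, 0.111, -0.009], [0.111, 0.994, 0.005], [0.009, 0.004, -1.0]]
wrist_force: [-0.9, 0.1, 0.8]
finger_gap: -0.0003
```

```bash
python3 snap.py side 9 320 220 440 310;python3 snap.py wrist 9 220 200 420 350
python3 - <<'E'
from loc import *
from plant import env
s=env.observe();print(w2l(s['tool_pos'])*1000)
E
```

```text
6.1 [ 0.4934 -0.2472  0.2637] [-0.91  0.08  0.85]
scale 6.666666666666667
6.15 [ 0.4943 -0.2476  0.2661] [ 0.25 -1.43 -0.49]
scale 4.0
[  12.40592413 -129.34895974  267.86562474]
```

View pics/side9z.png

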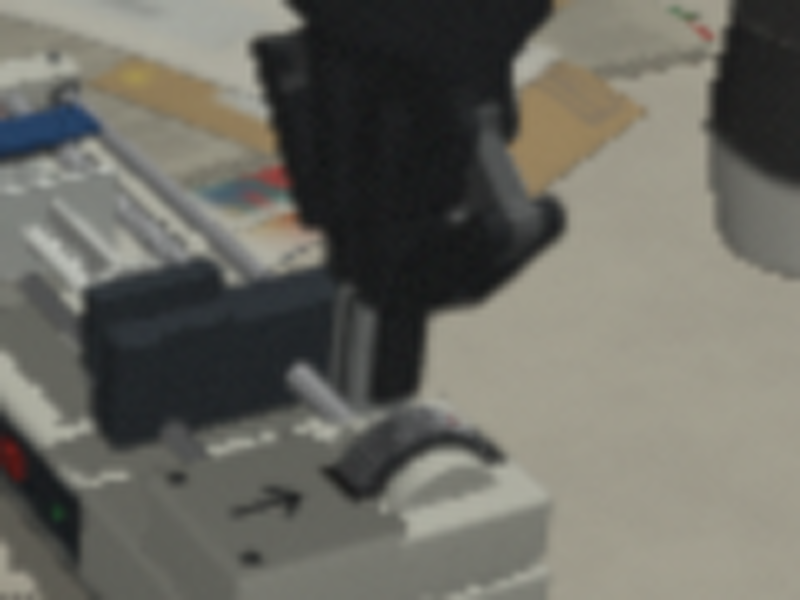

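View pics/wrist9.png

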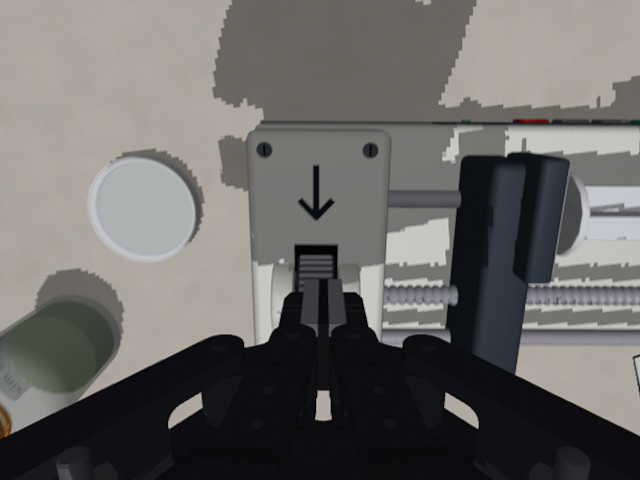

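Emit:
arm_command(
  translation=[
    [0,-2.5,7],
    [0,0,3],
    [0,0,1],
    [0,0,0.5],
    [0,0,0],
  ],
  rotation=[
    [0,0,0],
    [0,0,0],
    [0,0,0],
    [0,0,0],
    [0,0,0],
  ],
)

```text
time_s: 6.7
tool_pos: [0.4945, -0.2515, 0.2565]
orientation: [[-0.994, 0.112, 0.001], [0.112, 0.994, -0.0], [-0.001, -0.0, -1.0]]
wrist_force: [0.1, 0.5, 0.5]
finger_gap: -0.0003
```

Emit:
arm_command(
  translation=[
    [0,0,0.5],
    [0,0,0.3],
    [0,0,0.2],
    [0,0,0],
    [0,0,0],
  ],
  rotation=[
    [0,0,0],
    [0,0,0],
    [0,0,0],
    [0,0,0],
    [0,0,0],
  ],
)

```text
time_s: 7.2
tool_pos: [0.4945, -0.2515, 0.2552]
orientation: [[-0.994, 0.112, 0.0], [0.112, 0.994, 0.0], [-0.0, 0.0, -1.0]]
wrist_force: [0.4, -0.0, 0.4]
finger_gap: 0.0
```

Emit:
arm_command(
  translation=[
    [0,0,0.3],
    [0,0,0.2],
    [0,0,0],
    [0,0,0],
    [0,0,0],
  ],
  rotation=[
    [0,0,0],
    [0,0,0],
    [0,0,0],
    [0,0,0],
    [0,0,0],
  ],
)

```text
time_s: 7.7
tool_pos: [0.4945, -0.2515, 0.255]
orientation: [[-0.994, 0.112, 0.0], [0.112, 0.994, -0.0], [-0.0, -0.0, -1.0]]
wrist_force: [-0.6, 0.4, 5.5]
finger_gap: -0.0
```

Emit:
arm_command(
  translation=[
    [-5,0,0.1],
    [-6,0,0],
    [-6,0,0],
    [-5,0,0],
    [0,0,0],
  ],
  rotation=[
    [0,0,0],
    [0,0,0],
    [0,0,0],
    [0,0,0],
    [0,0,0],
  ],
)

```text
time_s: 8.2
tool_pos: [0.5171, -0.2541, 0.2547]
orientation: [[-0.994, 0.112, 0.002], [0.112, 0.994, -0.001], [-0.002, -0.0, -1.0]]
wrist_force: [1.5, 0.4, 3.5]
finger_gap: 0.0002
```

```bash
python3 snap.py side 10 320 220 440 310
python3 - <<'E'
from loc import *
from plant import env
s=env.observe();print(w2l(s['tool_pos'])*1000,s['wrist_force'])
E
```

```text
8.2 [ 0.5171 -0.2541  0.2547] [1.54 0.39 3.48]
scale 6.666666666666667
[  34.83872994 -132.96404277  254.80003356] [ 1.56522133 -1.25465703  2.75527891]
```

View pics/side10z.png

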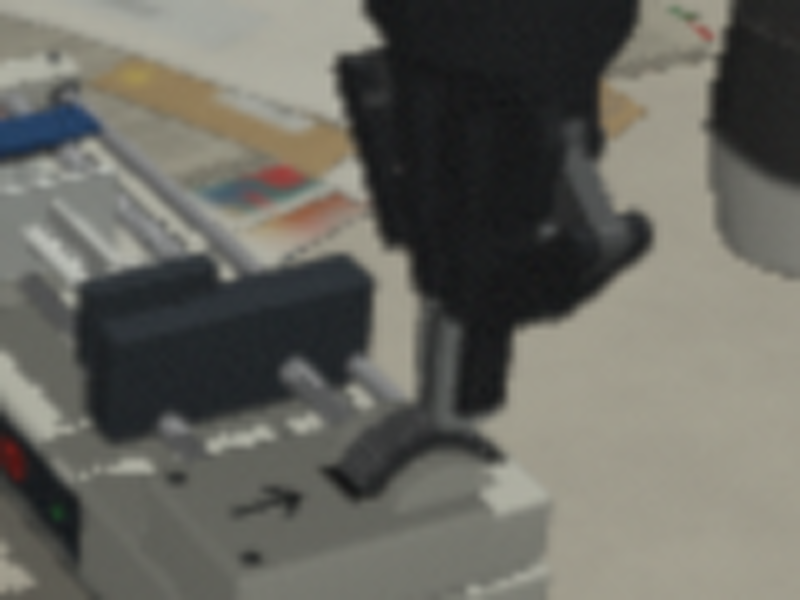

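Emit:
arm_command(
  translation=[
    [-1,0,-6],
    [11,0,0],
    [12,0,0],
    [0,0,5],
    [0,0,1.1],
  ],
  rotation=[
    [0,0,0],
    [0,0,0],
    [0,0,0],
    [0,0,0],
    [0,0,0],
  ],
)

```text
time_s: 8.75
tool_pos: [0.4933, -0.2513, 0.2546]
orientation: [[-0.994, 0.112, -0.002], [0.112, 0.994, 0.001], [0.002, 0.001, -1.0]]
wrist_force: [-2.6, 1.6, 10.9]
finger_gap: -0.0004
```

```bash
python3 snap.py wrist 11;  python3 - <<'E'
from loc import *
from plant import env
s=env.observe();print(w2l(s['tool_pos'])*1000,s['wrist_force'])
E
```

```text
8.75 [ 0.4933 -0.2513  0.2546] [-2.6   1.56 10.89]
[  11.4201066  -132.86973288  254.84921832] [-1.53574775  1.74505825  7.77614314]
```

View pics/wrist11.png

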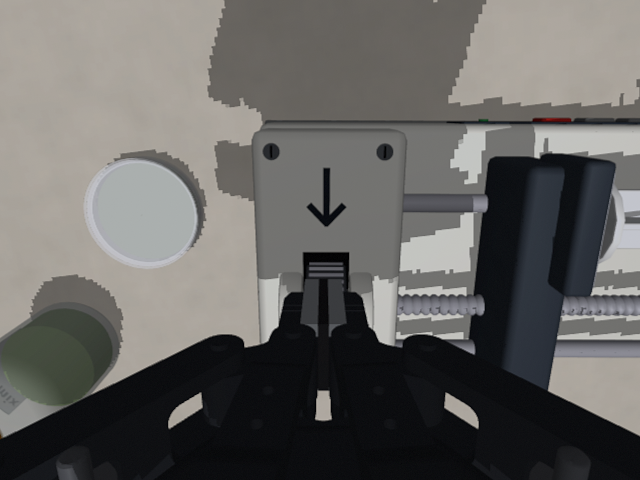

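Emit:
arm_command(
  translation=[
    [-5,0,0],
    [-6,0,0],
    [-6,0,0],
    [-5,0,0],
    [0,0,0],
  ],
  rotation=[
    [0,0,0],
    [0,0,0],
    [0,0,0],
    [0,0,0],
    [0,0,0],
  ],
)

```text
time_s: 9.3
tool_pos: [0.5171, -0.254, 0.2547]
orientation: [[-0.994, 0.112, 0.002], [0.112, 0.994, -0.0], [-0.002, 0.0, -1.0]]
wrist_force: [2.7, 1.4, 4.0]
finger_gap: 0.0001
```

Emit:
arm_command(
  translation=[
    [-1,0,-6],
    [11,0,0],
    [12,0,0],
    [0,0,5],
    [0,0,1],
  ],
  rotation=[
    [0,0,0],
    [0,0,0],
    [0,0,0],
    [0,0,0],
    [0,0,0],
  ],
)

```text
time_s: 9.8
tool_pos: [0.4933, -0.2513, 0.2546]
orientation: [[-0.994, 0.112, -0.002], [0.112, 0.994, 0.001], [0.002, 0.001, -1.0]]
wrist_force: [-3.6, 1.3, 10.3]
finger_gap: 0.0003
```

Emit:
arm_command(
  translation=[
    [-5,0,0],
    [-6,0,0],
    [-6,0,0],
    [-5,0,0],
    [0,0,0],
  ],
  rotation=[
    [0,0,0],
    [0,0,0],
    [0,0,0],
    [0,0,0],
    [0,0,0],
  ],
)

```text
time_s: 10.3
tool_pos: [0.517, -0.254, 0.2547]
orientation: [[-0.994, 0.112, 0.002], [0.112, 0.994, -0.0], [-0.002, -0.0, -1.0]]
wrist_force: [1.5, 0.0, 4.5]
finger_gap: 0.0001
```

Emit:
arm_command(
  translation=[
    [0,0,-40],
    [8,38,-30],
    [10,46,0],
    [10,46,0],
    [10,46,0],
  ],
  rotation=[
    [0,0,0],
    [0,0,0],
    [0,0,0],
    [0,0,0],
    [0,0,0],
  ],
)

```text
time_s: 10.8
tool_pos: [0.4974, -0.0734, 0.3242]
orientation: [[-0.994, 0.113, 0.0], [0.113, 0.994, 0.0], [-0.0, 0.0, -1.0]]
wrist_force: [1.2, 0.0, -0.2]
finger_gap: 0.0
```

Emit:
arm_command(
  translation=[
    [0,36,0],
    [0,0,0],
    [0,0,0],
    [0,0,0],
    [0,0,0],
  ],
  rotation=[
    [0,0,0],
    [0,0,0],
    [0,0,0],
    [0,0,0],
    [0,0,0],
  ],
)

```text
time_s: 11.3
tool_pos: [0.5022, -0.0401, 0.3242]
orientation: [[-0.994, 0.114, -0.0], [0.114, 0.994, -0.0], [0.0, -0.0, -1.0]]
wrist_force: [0.2, 0.0, -0.6]
finger_gap: 0.0001
```

```bash
python3 snap.py wrist 12 60 130 380 310
```

```text
11.3 [ 0.5022 -0.0401  0.3242] [ 0.24  0.03 -0.64]
scale 2.5
```

View pics/wrist12z.png

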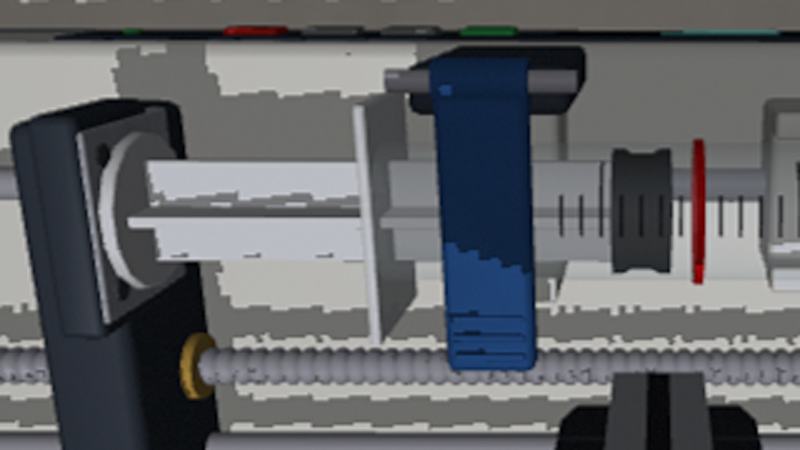

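Run:
```python
from h import *
im=cv2.imread('pics/wrist12.png')[180:250,290:370]
cv2.imwrite('pics/w12b.png',cv2.resize(im,None,fx=8,fy=8,interpolation=cv2.INTER_CUBIC))
```

```text
(no output)
```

View pics/w12b.png

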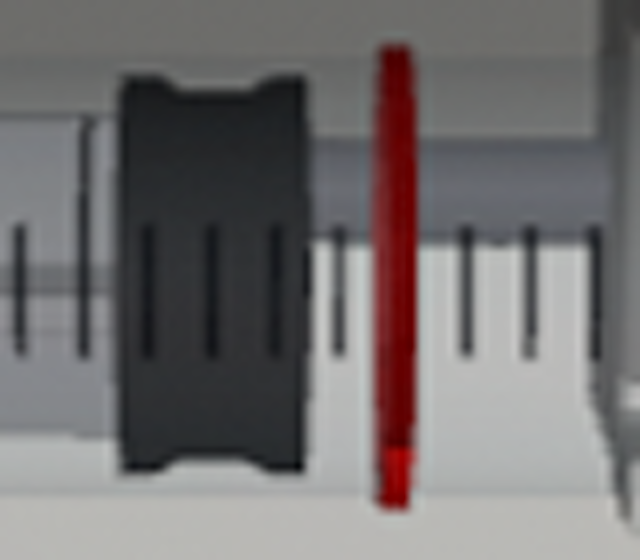

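Run:
```python
from h import *;import loc,pickle
s,m=pickle.load(open('pics/wrist12.pkl','rb'));z=lambda u,v:(u/8+290,v/8+180)
f=lambda p,h:(loc.w2l(onz(m,*p,h))*1000).round(2)
print('red',f(z(395,48),.078),f(z(395,505),.078),f(z(397,280),.093))
print('stop',f(z(306,80),.078),f(z(305,470),.078),f(z(311,270),.0915))
print('ticks',[f(z(u,350),.093)[1] for u in(20,83,148,340,467,530,595)])
```

```text
red [-36.12  87.44  78.  ] [-4.5  87.77 78.  ] [-23.97  87.1   93.  ]
stop [-33.99  81.57  78.  ] [-7.02 81.58 78.  ] [-24.26  81.74  91.5 ]
ticks [np.float64(63.4), np.float64(67.37), np.float64(71.46), np.float64(83.56), np.float64(91.56), np.float64(95.53), np.float64(99.63)]
```

Emit:
arm_command(
  translation=[
    [-4,-46,0],
    [-4,-46,0],
    [-4,-46,0],
    [-4,-46,0],
    [0,-28,0],
  ],
  rotation=[
    [0,0,0],
    [0,0,0],
    [0,0,0],
    [0,0,0],
    [0,0,0],
  ],
)

```text
time_s: 11.85
tool_pos: [0.4939, -0.2554, 0.3244]
orientation: [[-0.993, 0.115, 0.001], [0.115, 0.993, -0.001], [-0.001, -0.001, -1.0]]
wrist_force: [-0.5, -0.2, 0.4]
finger_gap: 0.0001
```

Emit:
arm_command(
  translation=[
    [0,0,30],
    [0,0,30],
    [0,0,7],
    [0,0,2],
    [0,0,0.6],
  ],
  rotation=[
    [0,0,0],
    [0,0,0],
    [0,0,0],
    [0,0,0],
    [0,0,0],
  ],
)

```text
time_s: 12.35
tool_pos: [0.4946, -0.2519, 0.2555]
orientation: [[-0.994, 0.112, 0.001], [0.112, 0.994, -0.0], [-0.001, -0.0, -1.0]]
wrist_force: [-0.6, -0.7, 0.5]
finger_gap: -0.0002
```

Emit:
arm_command(
  translation=[
    [0,0,0.4],
    [0,0,0.3],
    [0,0,0],
    [0,0,0],
    [0,0,0],
  ],
  rotation=[
    [0,0,0],
    [0,0,0],
    [0,0,0],
    [0,0,0],
    [0,0,0],
  ],
)

```text
time_s: 12.85
tool_pos: [0.4949, -0.2516, 0.2551]
orientation: [[-0.994, 0.112, 0.002], [0.112, 0.994, -0.001], [-0.002, -0.001, -1.0]]
wrist_force: [0.7, -0.7, 5.9]
finger_gap: -0.0002
```

Good contact at 6 N. One full stroke, then return.

Emit:
arm_command(
  translation=[
    [-5,0,0.1],
    [-6,0,0],
    [-6,0,0],
    [-5,0,0],
    [0,0,0],
  ],
  rotation=[
    [0,0,0],
    [0,0,0],
    [0,0,0],
    [0,0,0],
    [0,0,0],
  ],
)

```text
time_s: 13.35
tool_pos: [0.517, -0.2542, 0.2547]
orientation: [[-0.994, 0.112, 0.002], [0.112, 0.994, -0.001], [-0.002, -0.001, -1.0]]
wrist_force: [0.3, -0.8, 5.5]
finger_gap: 0.0001
```

Emit:
arm_command(
  translation=[
    [-1,0,-6],
    [11,0,0],
    [12,0,0],
    [0,0,5],
    [0,0,1],
  ],
  rotation=[
    [0,0,0],
    [0,0,0],
    [0,0,0],
    [0,0,0],
    [0,0,0],
  ],
)

```text
time_s: 13.85
tool_pos: [0.4932, -0.2512, 0.2544]
orientation: [[-0.994, 0.112, -0.002], [0.112, 0.994, 0.001], [0.002, 0.001, -1.0]]
wrist_force: [-4.2, 3.0, 12.9]
finger_gap: 0.0
```

Emit:
arm_command(
  translation=[
    [-4,0,0],
    [-5,0,0],
    [-3,0,0],
    [0,0,0],
    [0,0,0],
  ],
  rotation=[
    [0,0,0],
    [0,0,0],
    [0,0,0],
    [0,0,0],
    [0,0,0],
  ],
)

```text
time_s: 14.35
tool_pos: [0.5069, -0.2527, 0.2553]
orientation: [[-0.994, 0.112, 0.003], [0.112, 0.994, -0.0], [-0.003, 0.0, -1.0]]
wrist_force: [0.8, 1.6, 8.1]
finger_gap: 0.0001
```

Emit:
arm_command(
  translation=[
    [0,0,-40],
    [5,38,-30],
    [7,46,0],
    [7,46,0],
    [7,46,0],
  ],
  rotation=[
    [0,0,0],
    [0,0,0],
    [0,0,0],
    [0,0,0],
    [0,0,0],
  ],
)

```text
time_s: 14.85
tool_pos: [0.4996, -0.0736, 0.324]
orientation: [[-0.994, 0.113, 0.0], [0.113, 0.994, 0.0], [-0.0, 0.0, -1.0]]
wrist_force: [1.1, -0.1, 0.3]
finger_gap: -0.0001
```

Emit:
arm_command(
  translation=[
    [0,36,0],
    [0,0,0],
    [0,0,0],
    [0,0,0],
    [0,0,0],
  ],
  rotation=[
    [0,0,0],
    [0,0,0],
    [0,0,0],
    [0,0,0],
    [0,0,0],
  ],
)

```text
time_s: 15.35
tool_pos: [0.5042, -0.0403, 0.3239]
orientation: [[-0.994, 0.114, -0.0], [0.114, 0.994, -0.0], [0.0, -0.0, -1.0]]
wrist_force: [-0.4, 0.1, -0.6]
finger_gap: 0.0001
```

```bash
python3 snap.py wrist 13 290 180 370 250
```

```text
15.35 [ 0.5042 -0.0403  0.3239] [-0.42  0.06 -0.64]
scale 8.571428571428571
```

View pics/wrist13z.png

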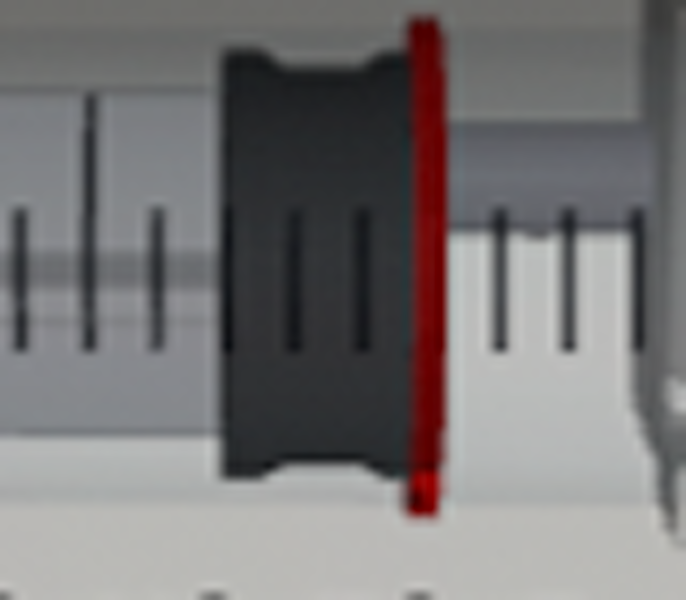

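View pics/wrist13.png

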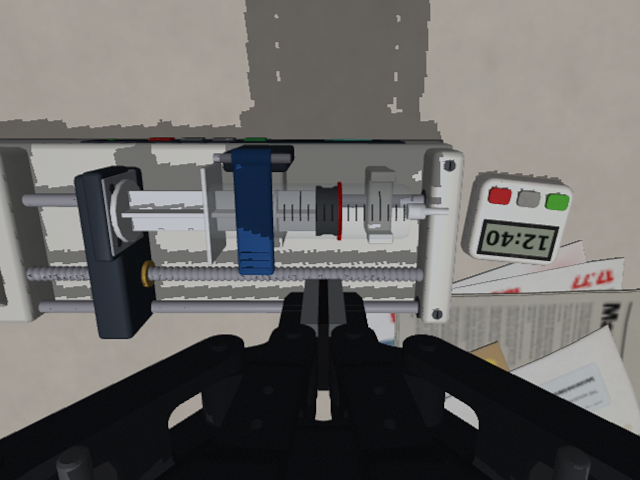

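Run:
```python
from h import *;import loc,pickle
s,m=pickle.load(open('pics/wrist12.pkl','rb'));z=lambda u,v:(u/8+290,v/8+180)
s2,m2=pickle.load(open('pics/wrist13.pkl','rb'));k=60/7;z2=lambda u,v:(u/k+290,v/k+180)
f=lambda m,p,h:(loc.w2l(onz(m,*p,h))*1000).round(2)
r,fr=f(m,z(121,80),.078),f(m,z(306,80),.078);print(r,fr,fr-r)
im1=cv2.imread('pics/wrist12.png').astype(int);im2=cv2.imread('pics/wrist13.png').astype(int)
print(im1[192,300:345].tolist());print(im2[188,310:345].tolist())
r2=f(m2,z2(222,60),.078);print(r2,r2+fr-r,'red',f(m2,z2(425,22),.078),f(m2,z2(423,510),.078))
```

```text
[-33.99  69.32  78.  ] [-33.99  81.57  78.  ] [ 0.   12.25  0.  ]
[[111, 112, 111], [111, 112, 111], [111, 112, 111], [113, 114, 113], [84, 84, 83], [38, 36, 34], [31, 28, 26], [31, 30, 28], [32, 30, 28], [31, 29, 28], [31, 29, 28], [28, 26, 25], [29, 27, 25], [29, 27, 25], [27, 25, 24], [29, 28, 26], [28, 26, 25], [28, 27, 25], [28, 27, 25], [28, 26, 24], [28, 26, 24], [30, 28, 27], [31, 29, 27], [30, 29, 28], [32, 29, 28], [31, 30, 28], [32, 31, 28], [26, 24, 23], [73, 73, 72], [106, 106, 105], [112, 113, 111], [111, 112, 110], [110, 111, 110], [110, 111, 110], [111, 112, 110], [113, 114, 109], [93, 94, 104], [51, 51, 93], [14, 14, 92], [5, 4, 94], [4, 3, 93], [24, 23, 95], [91, 92, 105], [112, 113, 109], [109, 110, 109]]
[[111, 112, 111], [111, 112, 111], [111, 112, 111], [112, 113, 111], [114, 115, 114], [85, 85, 84], [39, 37, 36], [29, 28, 26], [32, 31, 28], [31, 30, 28], [31, 29, 26], [29, 28, 25], [32, 30, 28], [40, 39, 37], [41, 40, 38], [41, 41, 39], [41, 40, 38], [42, 41, 39], [41, 40, 39], [42, 41, 39], [42, 41, 40], [41, 40, 38], [35, 35, 33], [29, 28, 26], [29, 27, 26], [31, 28, 27], [32, 31, 27], [26, 25, 36], [15, 14, 79], [5, 3, 95], [4, 3, 93], [24, 24, 95], [91, 92, 104], [113, 114, 110], [110, 111, 109]]
[-33.67  75.07  78.  ] [-33.67  87.32  78.  ] red [-36.01  87.55  78.  ] [-4.71 87.75 78.  ]
```

Emit:
arm_command(
  translation=[
    [0,-46,0],
    [0,-46,0],
    [0,-22,0],
    [0,0,0],
    [0,0,0],
  ],
  rotation=[
    [0,0,0],
    [0,0,0],
    [0,0,0],
    [0,0,0],
    [0,0,0],
  ],
)

```text
time_s: 15.9
tool_pos: [0.4912, -0.1533, 0.3239]
orientation: [[-0.993, 0.114, -0.0], [0.114, 0.993, 0.001], [0.0, 0.001, -1.0]]
wrist_force: [-0.4, 0.2, -0.2]
finger_gap: 0.0001
```

```bash
python3 snap.py wrist 14 220 130 420 280; python3 snap.py side 15 270 205 480 375
```

```text
15.9 [ 0.4912 -0.1533  0.3239] [-0.37  0.16 -0.22]
scale 4.0
15.95 [ 0.4913 -0.1526  0.324 ] [-0.87 -0.53  0.08]
scale 3.5294117647058822
```

View pics/wrist14z.png

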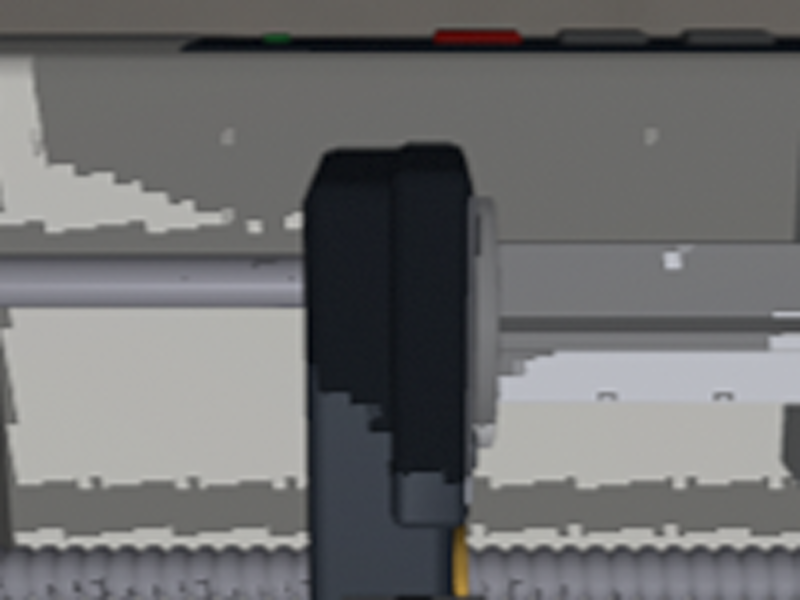

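View pics/side15z.png

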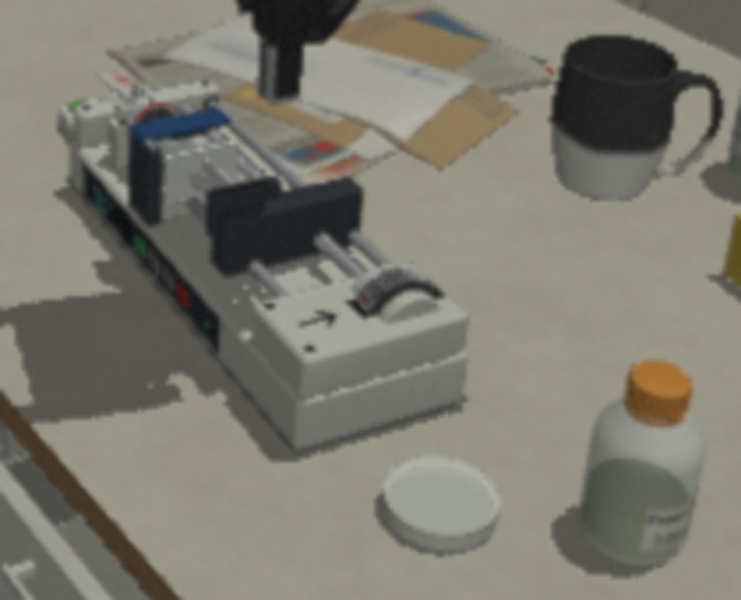

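The pusher plate (z-pic x≈470) sits flush on the flange with no visible gap. The clamp lies level across the barrel, and the bottle and dish haven't moved. The stopper front is within about 0.2 mm of the red line's centre and the robot is clear, so I'm handing in.

Run:
```python
from plant import env,order
print(env.observe()['wrist_force']);print(order.hand_in())
```

```text
[ 0.85012351  0.69708972 -0.72920312]
the job is handed in; nothing more can be done
None
```

The pump is set up and the job was handed in at about 16 s on the robot's clock. I closed the clamp first, then rolled the wheel forward in five strokes: three full, one full, then one of about 13 mm.

Last checks:
- **Stopper:** its front edge is about 0.2 mm short of the red line's centre, with an uncertainty of about 0.3 mm. The red ring hides the edge itself, so I worked this out from the stopper's rear edge and its measured length.
- **Pusher:** it rests against the plunger flange with no gap visible in the wrist picture.
- **Clamp:** it lies level across the barrel in the side picture. When I pressed on it, the fingertip stopped at a height of 102 mm, as expected for a closed arm.
- **Surroundings:** the bottle, dish and timer look unmoved, and the arm stands clear of everything.

**Forces:** none went over the limits, but two were higher than I wanted. A last confirming push on the closed clamp read 35 N downwards plus 25 N sideways, about 43 N in all. It was a fingertip contact, and the wrist limit is 120 N. When landing on the wheel between strokes, the force briefly read 10 to 13 N, just above the suggested 3 to 10 N. The strokes themselves ran at about 3 to 8 N.

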